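# Power up the opened engine control unit on the bench and start the read-out

### The arm

A 6-joint arm with a two-finger parallel gripper is mounted at the origin on the work surface. World frame = base frame: x ahead of the robot, y to its left, z up, the work surface at z = 0. Lengths are in m, angles in degrees, forces in N, time in s.
With the tool pointing down it reaches from about 0.325 to 1 m from the base axis. Payload 5.1 kg.
Tool frame: the origin (TCP) lies midway between the tips of the shut fingers; the grasp point (between the pads) lies 19 mm behind it; z points along the fingers, y is the direction in which the jaws open and shut (so a half turn about z gives the same grasp; the last joint's range is limited). The gripper opens to 85 mm and grips with 20 to 120 N. Pads are 22 mm wide; open, the fingers measure 114 mm over their backs; the gripper's body (76 mm by 85 mm) begins 54 mm behind the grasp point. The pads swing forward as they close: fully open they stand 13 mm farther back than shut.
Start: joints at [-75.722, 7.093, 94.555, -0, 78.352, -4.733], TCP at [0.212, -0.615, 0.231] pointing down, gripper open.
Joint ranges: [-149.61, 149.61], [-58.7, 133.49], [1.44, 155.28], [-77.14, 257.14], [18.33, 153.61], [-166.67, 166.67]. Speed limits (degrees/s): [147.25, 147.25, 180, 180, 180, 180].

### API

Orientations are given as a 3x3 rotation matrix whose columns are the frame's x, y, z axes.
In Python, from bench import bot gives the robot as it stands. The module is installed in compiled form; this text tells all that it offers.
- The arm moves only by the shell command python3 -m jog 'ROWS' [FORCE]. ROWS is text: rows parted by semicolons, each of 7 numbers parted by spaces: the opening, from -1 (shut) to 1 (fully open), so that 0 is half open, then the shift along the world's x, y, z in m, then the turn, a rotation vector about the world's x, y, z in degrees. A call has 1 to 8 rows; each row shifts and turns the commanded pose from where the row before left it; what a row does not reach is not made up. A row lasts 1/8 s, in which the tool goes at most 62.5 mm and 10.7 degrees, less where a joint would pass 70% of its speed; a pose out of reach is approached as far as the arm can. A call with a gripper value outside its range is refused whole. The fingers move at their own pace and stop on an object; FORCE is the grip in N (left out, the last holds). Time passes only in rows, so rows that do not move let the fingers close. It gives the time, the measured TCP pose, the force and the opening at its end, in the units of the state.
- bot.sense(): the state, without advancing time (a new reading comes with each control period).
- bot.camera(name): name is "scene" or "side" or "wrist"; returns a dict with "image" (420x560x3 uint8, blue, green, red), "K" (3x3 intrinsics, pixels), "k1" (the pictures are not rectified: a ray, as slopes to the right and down, at radius r is drawn at 1 + k1 r^2 times it, then the intrinsics apply), "position" and "rotation" of the camera in the world; the wrist camera has in their place "hand_eye" (4x4, takes a point from camera to tool coordinates, whose origin is the TCP and whose axes are the flange's). Camera axes: x right, y down, z forward; pixel columns grow to the right and rows downward; lengths in m; the calibration is good to about 2 mm. A picture is of the moment at which its call begins: read the wrist's pose just before it. There is no depth.
- bot.hand_in(): hands the job in, once; it reports no verdict.
The state is a dict: "clock": time; "joint_positions": joint angles; "joint_velocities": joint speeds; "joint_torque": joint torques, N m; "eef_pos": TCP position; "eef_rot": TCP orientation; "ft_force": force on the tool from outside, world axes, zero at the start; "torque": the same for the moment, N m; "finger_gap": opening from 0.0 (shut) to 1.0 (fully open).
Only numpy, scipy, OpenCV 4.12 (cv2) and the standard library are available. Lean on these libraries where they do the work, as an engineer would, in place of code of your own. Each camera call takes 0.05 s, during which the arm holds its last target. There are 200 camera calls.

### The job

Power up the opened engine control unit that sits in the bench dock and start its read-out, by touch of the fingertips: on the dock's console switch the battery feed on (the wide rocker), then the ignition (the narrow rocker), each by pushing down its raised far end until it snaps over, and then press the round button of the hand-held programmer fully in for about a second and let it come back out. Pick nothing up, leave the console's turn knob as it is set, keep off the open circuit board, and do not push the programmer or the other things on the bench about.

Things in the scene. Friction and masses are not known exactly. Their poses are not given: they have to be found in the camera images.
- fixture: Bench dock, heavy and fixed: dark steel base plate 300 x 210 x 8 mm, grey switch console at its near (-x) end, opened control unit behind. Origin: centre of the plate's underside, on the bench; x from the console to the unit, roughly away from the robot (turned up to 0.25 rad), z up.
- console_top (a point): Centre of the console's flat top (105 mm in the dock's x, 200 mm in y, 55 mm above the bench). Three snap-in modules sit in a row on it, at 0 and 62 mm to either side along the dock's y, in any order: wide rocker, narrow rocker, turn knob; their axes are parallel to the dock's.
- battery (a joint): Battery-feed switch: the wide rocker, grey V-shaped paddle 44 mm long (along the dock's x), 36 mm wide, bezel 4 mm high. 0 = off (near half level, far edge raised to 71.5 mm above the bench), 0.35 rad = on (far half level, 64 mm above the bench, near half raised). It snaps past the middle (0.175) and stays so; 5 N down at the far edge moves it.
- battery_press (a point): Point on the top face of the wide rocker's far half, 14 mm beyond the middle of the paddle, on its centre line; moves with the paddle (about 69 mm above the bench when off, 64 mm when on).
- ignition (a joint): Ignition switch: the narrow rocker, the same in all but its width of 18 mm. 0 = off, 0.35 rad = on; same snap, heights and force as the wide rocker.
- ignition_press (a point): Point on the top face of the narrow rocker's far half, 14 mm beyond the middle of the paddle, on its centre line; moves with the paddle.
- selector (a joint): Turn knob in the third module, 32 mm across with a 30 x 9 mm grip bar, top 23 mm above the console top; already set, anywhere from 0 to 2.4 rad (clockwise from above). To be left as it is.
- selector_pointer (a point): White-marked end of the turn knob's grip bar, 14 mm from its axis, on top.
- ecu: The opened engine control unit in the dock: aluminium tray 140 x 180 mm with a bare green circuit board on top, 54 mm above the bench (66 mm beyond the dock's origin). Not to be touched. Origin: centre of the tray's underside, 28 mm above the bench.
- programmer: Hand-held wireless programmer, loose: black box 125 x 78 x 30 mm, 0.42 kg, with rubber-armoured ends, a small dark screen and one round button; lies to the left or right of the dock. Origin: centre of its underside; x along its length towards its metal connector, z up.
- start (a joint): The programmer's round start button, 26 mm across, sprung: 0 = out (its top 8 mm above the case, 38 mm above the bench), 5 mm = fully in. Starts to move at 2 N, fully in at 4.5 N, comes back when released.
- start_top (a point): Centre of the round button's top face; moves with the button. It lies 18 mm from the programmer's origin, on the -x side.
- multimeter: Hand multimeter, loose, grey, 160 x 80 x 43 mm with a round dial and a screen; lies on the other side of the dock from the programmer. Leave alone. Origin: centre of the underside.
- pen_a: Black probe pen with brass tip, loose, 140 x 11 mm, lying along the left side of the console, its middle 128 mm from the dock's centre line. Leave alone. Origin: under its middle.
- pen_b: A second black probe pen, loose, 140 x 11 mm, lying along the right side of the control unit. Leave alone. Origin: under its middle.
- tape_roll: Small brown tape roll, loose, 44 mm across, 19 mm high, right of the console. Leave alone. Origin: centre of the underside.
- screw_dish: Steel dish of cover screws, loose, 84 mm across, 18 mm high, at the back left. Leave alone. Origin: centre of the underside.
- screwdriver: Screwdriver, loose, 190 mm long, at the back right. Leave alone. Origin: under its middle.
- flux_jar: Small jar, loose, 48 mm across, 45 mm high, at the back right. Leave alone. Origin: centre of the underside.
- unit_cover: The control unit's ribbed aluminium cover, loose, 180 x 140 x 10 mm, lying at the far left. Leave alone. Origin: centre of the underside.

How it is judged (in metres and radians):
On the way, in this order (a step that is already met when the one before it is completed fails the run):
1. the battery feed (wide rocker) is switched on (value of joint battery above 0.29 rad), for 0.1 s.
2. then the ignition (narrow rocker) is switched on (value of joint ignition above 0.29 rad), for 0.1 s.
3. then the programmer's round button is held fully in for at least half a second (value of joint start above 0.004 m), for 0.5 s.
At the end, for the whole second after the job is handed in: Both rockers stand on (joint above 0.29 of 0.35 rad), the round button has been held in (more than 4 of 5 mm for at least 0.5 s) and is out again (within 1.5 mm), the programmer lies flat and at rest within 25 mm of where it was, and the turn knob's pointer is within 5 mm of where it was (value of joint each of battery, ignition above 0.29 rad and value of joint start below 0.0015 m and distance of programmer from where it was at the start of the episode below 0.025 m and angle between programmer's own z axis and vertical below 0.06 rad and linear speed of programmer below 0.02 m/s and distance of selector_pointer from where it was at the start of the episode below 0.005 m); the robot touches nothing.
It fails at once if out of order: the ignition is on while the battery feed is off, or the round button is pressed before both are on ((value of joint ignition above 0.2 rad and value of joint battery below 0.15 rad) or (value of joint start above 0.003 m and value of joint any of battery, ignition below 0.2 rad)).
It fails at once if the programmer is lifted, tipped or pushed more than 25 mm (height (world z) of programmer above 0.008 m or angle between programmer's own z axis and vertical above 0.15 rad or distance of programmer from where it was at the start of the episode above 0.025 m).
It fails at once if the turn knob is turned (pointer moved more than 5 mm) (distance of selector_pointer from where it was at the start of the episode above 0.005 m).
It fails at once if the open circuit board or its unit is touched (contact force between ecu and the fingers above 0.5 N or contact force between ecu and the arm above 0.5 N).
It fails at once if a bystander is moved more than 25 mm (distance of any of multimeter, pen_a, pen_b, tape_roll, screw_dish, screwdriver, flux_jar, unit_cover from where it was at the start of the episode above 0.025 m).
It also fails if it takes over 48 s, if anything falls off the work surface, if the arm or the gripper's body presses on something with over 40 N, if the wrist force passes 120 N, or if a joint passes its speed limit or range.

## Working session

There is one attempt and no reset: what is moved stays moved. The work goes in short steps, Python scripts to look and compute and a shell command to move; the robot and the scene stay as the last step left them, time stands still between calls to the robot, and variables do not carry over. Pictures are saved under pics/ and viewed, about 8 in all and at most 12, crops included, and the job is handed in when it is done.

```bash
mkdir -p pics; cat > h.py <<'E'
import numpy as np, cv2
from bench import bot
def grab(name,fn=None):
    s=bot.sense(); c=bot.camera(name)
    if name=="wrist":
        T=np.eye(4);T[:3,:3]=np.array(s["eef_rot"]);T[:3,3]=s["eef_pos"]
        M=T@np.array(c["hand_eye"]); c["position"]=M[:3,3]; c["rotation"]=M[:3,:3]
    if fn: cv2.imwrite(fn,c["image"]); np.savez(fn+".npz",K=c["K"],k1=c["k1"],p=c["position"],R=c["rotation"])
    return c
def ray(fn,u,v):
    d=np.load(fn+".npz"); K=d["K"]; D=np.array([float(d["k1"]),0,0,0])
    x,y=cv2.undistortPoints(np.array([[[u,v]]],float),K,D)[0,0]
    return d["p"], d["R"]@np.array([x,y,1])
def plane(fn,u,v,z):
    p,r=ray(fn,u,v); return p+r*(z-p[2])/r[2]
def proj(fn,P):
    d=np.load(fn+".npz"); R=d["R"]; t=-R.T@d["p"]
    return cv2.projectPoints(np.array(P,float).reshape(-1,3),cv2.Rodrigues(R.T)[0],t,d["K"],np.array([float(d["k1"]),0,0,0]))[0][:,0]
E
python3 - <<'E'
from h import *
print(bot.sense())
for n in("scene","side"): c=grab(n,f"pics/{n}.png");print(n,c["position"],c["rotation"])
E
```

```text
{'clock': 0.0, 'joint_positions': array([-7.57218236e+01,  7.13379063e+00,  9.46347982e+01, -7.29908169e-04,
        7.83524725e+01, -4.73163020e+00]), 'joint_velocities': array([ 0.11577784,  0.02630505, -0.07081174, -0.05092477, -0.03857297,
       -0.02700391]), 'joint_torque': array([-4.20340521e-04, -4.23606849e+01, -3.65454268e+01, -1.26743475e-04,
        6.87864376e-03, -3.02081837e-06]), 'eef_pos': array([ 0.21155102, -0.61395473,  0.23004231]), 'eef_rot': array([[ 9.45462040e-01,  3.25731864e-01, -5.33200278e-04],
       [ 3.25732261e-01, -9.45459843e-01,  2.04457207e-03],
       [ 1.61862820e-04, -2.10674581e-03, -9.99997768e-01]]), 'ft_force': array([ 0.20502096, -0.3540267 ,  0.00309707]), 'torque': array([-0.01607561, -0.00877452,  0.05052969]), 'finger_gap': 0.9997494521395338}
scene [ 1.41120509 -0.46044514  0.79311596] [[ 0.56453422  0.46980139 -0.67866617]
 [ 0.82536176 -0.33015779  0.45801069]
 [-0.00889286 -0.81870781 -0.57414147]]
side [0.58943463 1.06778877 0.67509003] [[-9.99966511e-01  8.15924121e-03 -6.35234516e-04]
 [ 4.69089118e-03  5.07830941e-01 -8.61443980e-01]
 [-6.70613748e-03 -8.61418111e-01 -5.07852208e-01]]
```

View pics/scene.png

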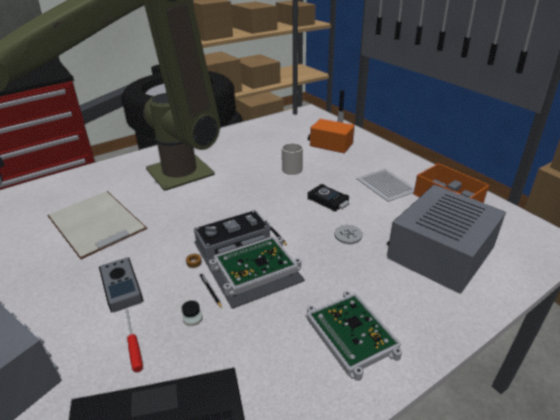

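View pics/side.png

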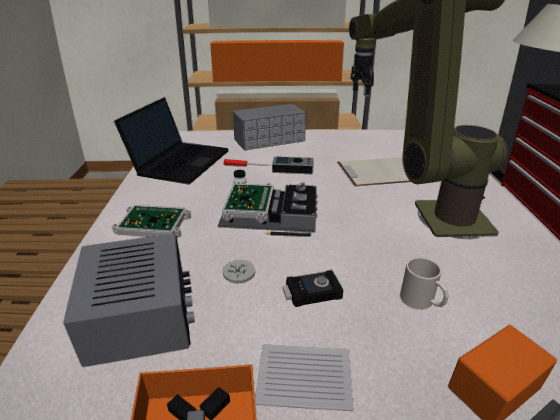

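The scene camera shows the console at about (232,228), the board at (255,262) and the programmer at (328,196). The side camera shows the console at about (298,200), the programmer at (315,288) and its button at (322,282).

```bash
python3 - <<'E'
from h import *
for f,u,v,z in [("scene",232,226,.06),("side",299,197,.06),("scene",324,191,.038),("side",322,282,.038),("scene",258,262,.054),("side",247,201,.054),("scene",292,155,.09),("side",422,270,.09)]:
    print(f,u,v,plane(f"pics/{f}.png",u,v,z).round(3))
c=grab("wrist"); print(np.array(c["hand_eye"]).round(3), c["K"])
E
```

```text
scene 232 226 [ 0.503 -0.036  0.06 ]
side 299 197 [ 0.504 -0.038  0.06 ]
scene 324 191 [0.48  0.324 0.038]
side 322 282 [0.471 0.341 0.038]
scene 258 262 [ 0.675 -0.053  0.054]
side 247 201 [ 0.668 -0.026  0.054]
scene 292 155 [0.285 0.33  0.09 ]
side 422 270 [0.245 0.365 0.09 ]
[[ 0.    -0.963 -0.27   0.069]
 [ 1.     0.    -0.    -0.   ]
 [ 0.    -0.27   0.963 -0.143]
 [ 0.     0.     0.     1.   ]] [[363.87135149   0.         278.25694801]
 [  0.         363.87135149 205.27155407]
 [  0.           0.           1.        ]]
```

```bash
python3 -m jog '-1 0.03 0.05 0.01 0 0 -4; -1 0.03 0.05 0.01 0 0 -4; -1 0.03 0.05 0.01 0 0 -4; -1 0.03 0.05 0.01 0 0 -4; -1 0.03 0.05 0.01 0 0 -3; -1 0.03 0.05 0 0 0 0; -1 0.03 0.05 0 0 0 0; -1 0.02 0.05 0 0 0 0' 20; python3 -m jog '-1 0.02 0.05 0 0 0 0; -1 0.02 0.05 0 0 0 0; -1 0.01 0.05 0 0 0 0; -1 0.01 0.025 0 0 0 0; -1 0 0 0 0 0 0;-1 0 0 0 0 0 0'
python3 - <<'E'
from h import *
c=grab("wrist","pics/w1.png");s=bot.sense();print(s["eef_pos"],s["eef_rot"].round(3),c["position"])
E
```

```text
clock: 1.15
eef_pos: [0.4424, -0.2126, 0.2811]
eef_rot: [[1.0, 0.001, 0.0], [0.001, -1.0, 0.0], [0.0, -0.0, -1.0]]
ft_force: [0.5, -0.3, -0.3]
finger_gap: 0.001
clock: 1.9
eef_pos: [0.5014, -0.0401, 0.281]
eef_rot: [[1.0, 0.0, -0.001], [0.0, -1.0, -0.0], [-0.001, 0.0, -1.0]]
ft_force: [0.8, 0.7, -0.4]
finger_gap: -0.003
[ 0.50141433 -0.04036555  0.28113095] [[ 1.    -0.001 -0.   ]
 [-0.001 -1.    -0.   ]
 [-0.     0.    -1.   ]] [ 0.57046171 -0.0394217   0.42354578]
```

View pics/w1.png

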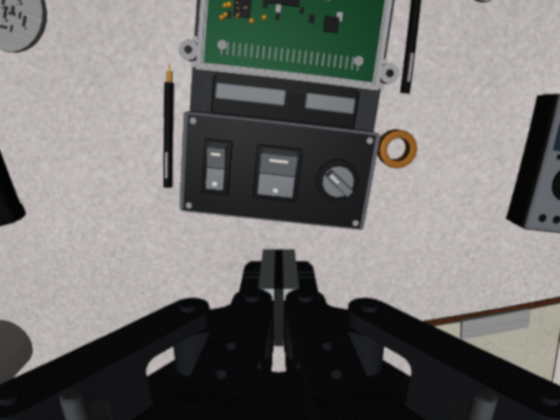

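The wrist view shows the console with corners near (185,113), (378,133), (361,228) and (181,210). The narrow rocker is at (215,167) on the left, the wide one at (277,174) in the middle, and the knob at (338,180) on the right.

```bash
python3 - <<'E'
from h import *
f="pics/w1.png"; im=cv2.imread(f)
cr=cv2.resize(im[105:235,170:390],None,fx=3.5,fy=3.5,interpolation=cv2.INTER_CUBIC); cv2.imwrite("pics/w1c.png",cr)
C=[plane(f,u,v,.055) for u,v in [(185,113),(378,133),(361,228),(181,210)]]
C=np.array(C);print(C.round(4),C.mean(0),[np.linalg.norm(C[i]-C[i-1]) for i in range(4)])
d=(C[0]-C[1]); d2=C[3]-C[2]; print(np.degrees(np.arctan2(-d[0],d[1])),np.degrees(np.arctan2(-d2[0],d2[1])))
g=cv2.cvtColor(im,cv2.COLOR_BGR2GRAY); m=(g>85).astype(np.uint8); 
n,l,st,ce=cv2.connectedComponentsWithStats(m)
for i in range(n):
    x,y,w,h,a=st[i]
    if 190<ce[i][0]<360 and 135<ce[i][1]<210 and a>20:
        pts=np.argwhere(l==i)[:,::-1].astype(np.float32); r=cv2.minAreaRect(pts); print(a,r, plane(f,*r[0],.066).round(4))
E
```

```text
[[ 0.562   0.0533  0.055 ]
 [ 0.5424 -0.1399  0.055 ]
 [ 0.4413 -0.1286  0.055 ]
 [ 0.4614  0.064   0.055 ]] [ 0.50176531 -0.03782712  0.055     ] [np.float64(0.10108750926656764), np.float64(0.19417866672751877), np.float64(0.10170030980593223), np.float64(0.19361605749689817)]
-5.793714145494196 -5.973773109451833
127714 ((279.5, 188.0), (376.0, 559.0), 90.0) [ 0.4879 -0.0407  0.066 ]
644 ((215.1615447998047, 168.57745361328125), (16.89582633972168, 40.51007080078125), 3.814074993133545) [0.5078 0.0234 0.066 ]
1350 ((276.5244140625, 175.28048706054688), (34.89636993408203, 40.19708251953125), 6.34019136428833) [ 0.5009 -0.0377  0.066 ]
672 ((337.5, 181.5), (29.0, 29.0), 90.0) [ 0.4946 -0.099   0.066 ]
```

View pics/w1c.png

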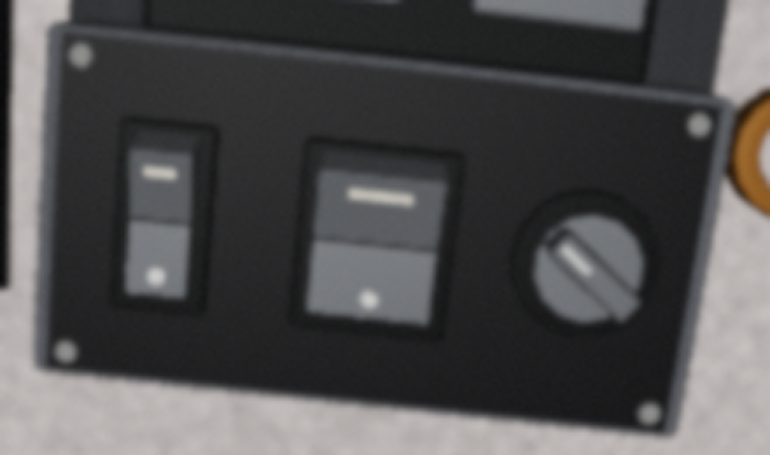

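The narrow rocker, the wide rocker and the knob sit 61 mm apart, and the console yaw is about -6°. Both agree with the given geometry. The far half of each rocker has the "–" mark. I'll go above the wide one first.

```bash
python3 -m jog '-1 0.0146 0.0014 -0.03 0 0 -6; -1 0 0 -0.06 0 0 0; -1 0 0 -0.06 0 0 0; -1 0 0 -0.04 0 0 0; -1 0 0 -0.01 0 0 0; -1 0 0 0 0 0 0'; python3 -m jog '-1 0 0 -0.004 0 0 0;-1 0 0 -0.004 0 0 0;-1 0 0 -0.004 0 0 0; -1 0 0 -0.003 0 0 0;-1 0 0 -0.002 0 0 0; -1 0 0 0 0 0 0'
```

```text
clock: 2.7
eef_pos: [0.5165, -0.0389, 0.0818]
eef_rot: [[0.994, -0.106, 0.0], [-0.106, -0.994, -0.0], [0.0, 0.0, -1.0]]
ft_force: [-0.1, -0.3, 0.3]
finger_gap: -0.002
clock: 3.45
eef_pos: [0.5158, -0.038, 0.0639]
eef_rot: [[0.995, -0.104, -0.001], [-0.104, -0.995, 0.0], [-0.001, -0.0, -1.0]]
ft_force: [1.1, 0.0, 0.4]
finger_gap: 0.002
```

```bash
python3 -m jog '-1 0 0 -0.0015 0 0 0; -1 0 0 0 0 0 0;-1 0 0 0 0 0 0'; python3 -m jog '-1 -0.005 0 0.05 0 0 0; -1 -0.015 0 0.05 0 0 0; -1 0 0 0.05 0 0 0; -1 0 0 0 0 0 0'
python3 - <<'E'
from h import *
c=grab("wrist","pics/w2.png");im=c["image"];cv2.imwrite("pics/w2c.png",cv2.resize(im[60:260,150:420],None,fx=2.5,fy=2.5,interpolation=cv2.INTER_CUBIC))
E
```

```text
clock: 3.82
eef_pos: [0.5159, -0.038, 0.0637]
eef_rot: [[0.995, -0.104, -0.002], [-0.104, -0.995, 0.0], [-0.002, -0.0, -1.0]]
ft_force: [-4.5, 0.4, 9.4]
finger_gap: -0.001
clock: 4.32
eef_pos: [0.4986, -0.0386, 0.218]
eef_rot: [[0.995, -0.104, 0.009], [-0.104, -0.995, -0.002], [0.009, 0.001, -1.0]]
ft_force: [-0.4, -0.0, 0.6]
finger_gap: -0.0
```

View pics/w2c.png

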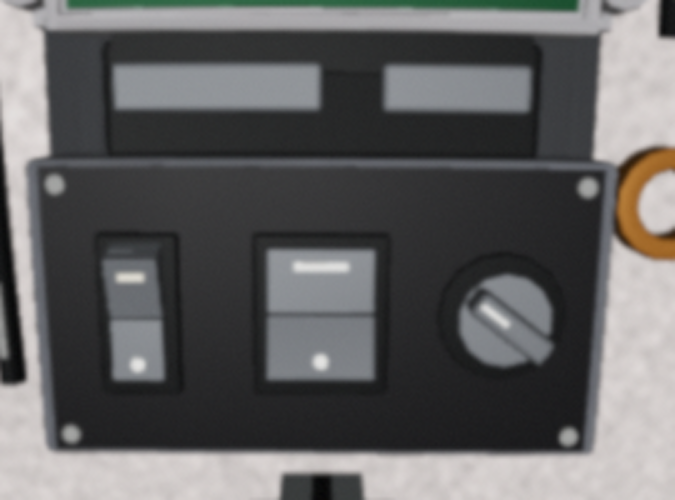

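The wide rocker is on: its far half at crop (320,280) is now level and bright. The knob hasn't moved and the narrow rocker is still off. Next is the narrow rocker, in the same way.

```bash
python3 -m jog '-1 0.0134 0.0304 0 0 0 0; -1 0.0134 0.0304 0 0 0 0; -1 0 0 -0.05 0 0 0; -1 0 0 -0.05 0 0 0; -1 0 0 -0.025 0 0 0; -1 0 0 -0.005 0 0 0; -1 0 0 0 0 0 0'; python3 -m jog '-1 0 0 -0.004 0 0 0;-1 0 0 -0.004 0 0 0;-1 0 0 -0.004 0 0 0; -1 0 0 -0.004 0 0 0;-1 0 0 -0.0035 0 0 0; -1 0 0 0 0 0 0;-1 0 0 0 0 0 0'
```

```text
clock: 5.25
eef_pos: [0.5227, 0.0227, 0.0822]
eef_rot: [[0.995, -0.104, -0.002], [-0.104, -0.995, 0.0], [-0.002, 0.0, -1.0]]
ft_force: [0.3, -0.0, 0.8]
finger_gap: 0.003
clock: 6.12
eef_pos: [0.5232, 0.0227, 0.0638]
eef_rot: [[0.995, -0.104, -0.0], [-0.104, -0.995, 0.0], [-0.0, -0.0, -1.0]]
ft_force: [-0.8, 0.1, 5.9]
finger_gap: 0.002
```

```bash
python3 -m jog '-1 0 0 0.05 0 0 0; -1 -0.003 0.008 0.05 0 0 0; -1 -0.01 0.04 0.04 0 0 2; -1 -0.01 0.04 0.03 0 0 2; -1 -0.01 0.05 0.027 0 0 2; -1 -0.01 0.04 0 0 0 0; -1 0 0 0 0 0 0; -1 0 0 0 0 0 0'
python3 - <<'E'
from h import *
c=grab("wrist","pics/w3.png")
E
```

```text
clock: 7.12
eef_pos: [0.4797, 0.2002, 0.2593]
eef_rot: [[1.0, 0.0, -0.002], [0.0, -1.0, -0.001], [-0.002, 0.001, -1.0]]
ft_force: [0.3, -0.6, -0.3]
finger_gap: 0.003
```

View pics/w3.png

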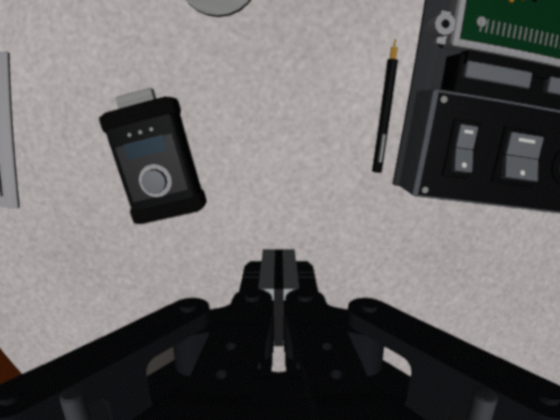

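Both rockers look on, with far halves equally bright at (467,135) and (523,143). The programmer's button is at about (155,180).

```bash
python3 - <<'E'
from h import *
f="pics/w3.png"; im=cv2.imread(f); g=cv2.cvtColor(im,cv2.COLOR_BGR2GRAY)
for n,u,v in[("nfar",467,139),("nnear",464,154),("wfar",524,149),("wnear",520,164)]: print(n,g[v-1:v+2,u-3:u+4].mean())
m=np.zeros_like(g); m[155:205,132:178]=(g[155:205,132:178]>80)
n,l,st,ce=cv2.connectedComponentsWithStats(m)
i=1+np.argmax(st[1:,4]); ct,_=cv2.findContours((l==i).astype(np.uint8),0,2); (u,v),r=cv2.minEnclosingCircle(max(ct,key=cv2.contourArea)); print(st[i],u,v,r)
for z in(.03,.038): a=plane(f,u,v,z); print(a, np.linalg.norm(a-plane(f,u+r,v,z)))
print(plane(f,155,180,.038))
# body centre from four armour corners at case top
C=np.array([plane(f,a,b,.03) for a,b in[(101,113),(180,98),(206,203),(134,222)]]);print(C.round(3),C.mean(0).round(4))
np.save("x.npy",0);cv2.imwrite("pics/w3c.png",cv2.resize(im[85:230,90:215],None,fx=4,fy=4,interpolation=cv2.INTER_CUBIC))
E
```

```text
nfar 95.80952380952381
nnear 88.61904761904762
wfar 92.66666666666667
wnear 87.95238095238095
[138 164  34  33 843] 154.8958282470703 179.8958282470703 17.350082397460938
[0.4714557  0.33056493 0.03      ] 0.01860217284137655
[0.47312174 0.32777593 0.038     ] 0.01820180608353708
[0.47301179 0.32767574 0.038     ]
[[0.541 0.381 0.03 ]
 [0.555 0.298 0.03 ]
 [0.446 0.277 0.03 ]
 [0.425 0.358 0.03 ]] [0.4917 0.3289 0.03  ]
```

View pics/w3c.png

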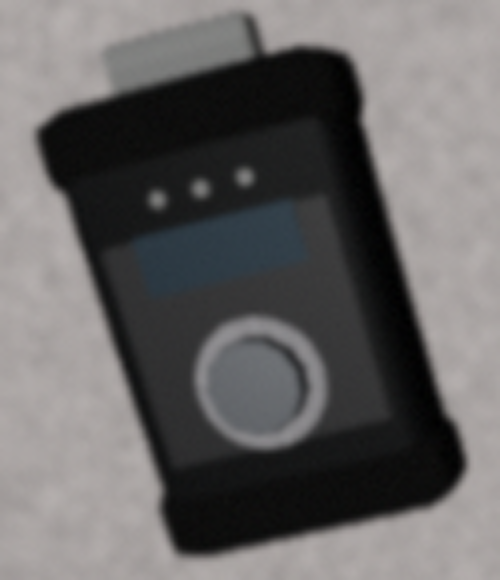

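```bash
python3 -m jog '-1 -0.0035 0.0646 0 0 0 0; -1 -0.0035 0.0646 -0.02 0 0 0; -1 0 0 -0.06 0 0 0; -1 0 0 -0.06 0 0 0; -1 0 0 -0.05 0 0 0; -1 0 0 -0.018 0 0 0; -1 0 0 0 0 0 0'; python3 -m jog '-1 0 0 -0.006 0 0 0;-1 0 0 -0.006 0 0 0; -1 0 0 -0.004 0 0 0; -1 0 0 -0.003 0 0 0; -1 0 0 0 0 0 0'
```

```text
clock: 8.05
eef_pos: [0.4734, 0.3217, 0.053]
eef_rot: [[1.0, -0.001, -0.002], [-0.001, -1.0, -0.001], [-0.002, 0.001, -1.0]]
ft_force: [1.3, 0.3, 0.6]
finger_gap: 0.003
clock: 8.68
eef_pos: [0.474, 0.323, 0.0355]
eef_rot: [[1.0, 0.0, 0.001], [0.0, -1.0, 0.001], [0.001, -0.001, -1.0]]
ft_force: [-0.0, -0.8, 3.1]
finger_gap: -0.001
```

The y shift was capped by the row limit, leaving it 6 mm short. I'll lift, correct it and press again.

```bash
python3 -m jog '-1 0 0 0.008 0 0 0; -1 -0.001 0.006 0 0 0 0; -1 0 0 -0.005 0 0 0; -1 0 0 -0.003 0 0 0; -1 0 0 -0.002 0 0 0; -1 0 0 -0.001 0 0 0; -1 0 0 0 0 0 0'
```

```text
clock: 9.55
eef_pos: [0.4725, 0.3291, 0.033]
eef_rot: [[1.0, 0.0, -0.001], [0.0, -1.0, 0.0], [-0.001, -0.0, -1.0]]
ft_force: [-4.1, 0.6, 8.8]
finger_gap: 0.002
```

```bash
python3 -m jog '-1 0 0 -0.0005 0 0 0; -1 0 0 0 0 0 0; -1 0 0 0 0 0 0; -1 0 0 0 0 0 0; -1 0 0 0 0 0 0; -1 0 0 0 0 0 0; -1 0 0 0 0 0 0; -1 0 0 0 0 0 0'; python3 -m jog '-1 0 0 0.01 0 0 0; -1 0 0 0.05 0 0 0; -1 0 0 0.06 0 0 0; -1 0 -0.04 0.06 0 0 0; -1 0.0065 -0.06 0.046 0 0 0; -1 0 -0.0292 0 0 0 0; -1 0 0 0 0 0 0; -1 0 0 0 0 0 0'
python3 - <<'E'
from h import *
f="pics/w4.png";c=grab("wrist",f);im=c["image"]; g=cv2.cvtColor(im,cv2.COLOR_BGR2GRAY)
C=[plane("pics/w3.png",a,b,.03) for a,b in[(101,113),(206,203)]]; print(proj(f,C))
print(bot.sense()["eef_pos"],bot.sense()["ft_force"])
E
```

```text
clock: 10.55
eef_pos: [0.4725, 0.3291, 0.0329]
eef_rot: [[1.0, 0.0, -0.001], [0.0, -1.0, 0.0], [-0.001, -0.0, -1.0]]
ft_force: [-4.7, -0.4, 10.4]
finger_gap: 0.0
clock: 11.55
eef_pos: [0.4774, 0.2155, 0.2403]
eef_rot: [[1.0, -0.0, -0.002], [-0.0, -1.0, -0.0], [-0.002, 0.0, -1.0]]
ft_force: [-0.3, -0.6, -0.1]
finger_gap: -0.002
[[106.86965654 110.91407282]
 [217.43366134 205.84804435]]
[0.47736312 0.21579694 0.24021067] [-0.03556343  0.19161861 -0.47921412]
```

View pics/w4.png

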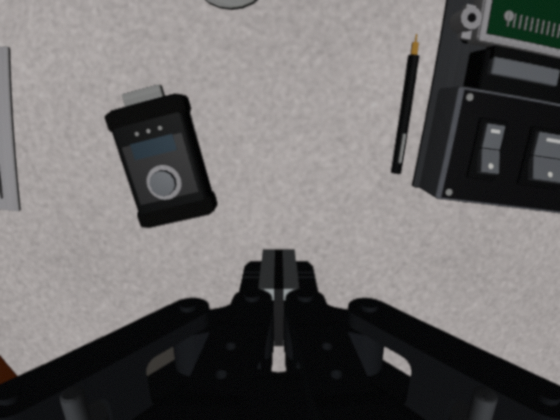

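The programmer is where it was: its corners at (107,112) and (217,207) are within about 1 px of the prediction. Both rockers still show bright far halves, the pen hasn't moved, and the arm is clear.

```bash
python3 -c "
from bench import bot
print(bot.hand_in())"
```

```text
the job is handed in; nothing more can be done
None
```

I switched on the battery feed, then the ignition, and then held the programmer's button fully in for about a second. The job is handed in at about 11.6 s on the clock; no verdict was reported.

- **Rockers:** both stopped against resistance with the fingertips about 64 mm above the bench, which is the "on" height. The wide rocker looked level in a close view. For the narrow one I only had the oblique wrist view, where its far half was as bright as the wide one's.
- **Button:** the fingertip pushed it to 33 mm above the bench at 9–10 N and held it there for 1 s. That matches fully in (38 mm minus 5 mm of travel, 4.5 N needed). I then lifted clear. I did not measure that the button came back out, but it looked normal in the last picture.
- **Programmer and surroundings:** its corners were within about 1 pixel of where they had been before the press, and the wrist force was near zero at the end. The knob looked unchanged after the first press and was outside the last view. I didn't check the other loose items one by one.
- **Mistake along the way:** my first touch on the button was about 6 mm off-centre, because I asked for more sideways travel than one row allows. It pressed the button partly in, after both switches were on. I lifted, corrected and pressed again.

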